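# Check a spice grinder's button spring on the spring tester

### The job

Carry the steel spice grinder by its body (not by its button) and seat it upright, fully home in the round recess of the spring tester, turned so that one end of its bar-shaped button lies squarely over the tab of the tester's drag pointer. Press the button straight down with a steady 15 N (within about 1 N, never above 18 N) for a good second, so that the button drags the pointer down; then let it up and compare where the pointer stayed with the reference mark: if it stayed above the mark the spring is good and the grinder goes upright onto the middle of the square wooden board, if below, the spring is tired and it goes upright onto the middle of the round grey pot holder. Never touch the pointer or the mark with the robot, and leave the other kitchen things where they are.

Things in the scene. Friction and masses are not known exactly. Their poses are not given: they have to be found in the camera images.
- grinder_mid (a point): Centre of the loose steel spice grinder (about 0.4 kg), 60 mm above its underside, on its axis z; x points along its bar button (both ends alike). Round body 46 mm in diameter, 90 mm tall, foot chamfered 3 mm; above it a stem and the bar button. Whole height 120 mm. Grip the body from above along y, fingers beside the bar, pads within 60 to 88 mm above the underside.
- button: The grinder's press button: steel bar 62 mm long (x), 28 mm wide, 10 mm thick, its top the top of the grinder. Origin at the centre of its underside, 110 mm above the grinder's underside when up. Slides down up to 19.5 mm: first easily (2 to 4 N) through a dead travel of 0 to 10 mm that varies and is unknown, then against a spring of about 1.65 N/mm: at 15 N it is about 7 to 17 mm down.
- seat (a point): Centre of the floor of the round recess (49 mm in diameter, 6 mm deep) in the spring tester's fixed aluminium plate (130 by 110 mm, top 14 mm above the counter); this floor is 8 mm above the counter. A steel column 134 mm tall, 40 mm wide stands 58 mm from here along this frame's +x, with the pointer and the mark. z up.
- pointer: Dark steel drag pointer on the column. Origin: its upper-edge level, on the column's axis. A 10 mm wide tab reaches to 25.5 mm from the seat's axis, 1 to 3 mm under one end of a seated grinder's bar button if that lies along the seat's x; the button drags it down (about 1 N) and it stays at the lowest level reached. Its index blade sticks out to the seat's +y (27 to 53 mm from the column's axis).
- marker: Reference mark: aluminium blade on the column, beyond the end of the pointer's blade on the seat's +y side (53 to 79 mm from the column's axis). Origin: level of its upper edge, on the column's axis; the pointer is above the mark when its origin is the higher. 9.5 to 14.5 mm below the underside of a seated grinder's button when up.
- board: Square wooden board, 130 by 130 mm, 14 mm thick, fixed; place for a grinder with a good spring. Origin at the centre of its underside.
- pot_holder: Round grey silicone pot holder disc, 136 mm in diameter, 8 mm thick, fixed; place for a grinder with a tired spring. Origin at the centre of its underside.
- salt_cellar: Bystander: round wooden salt cellar, 82 mm wide, 62 mm tall. Origin at the centre of its underside.
- mug: Bystander: white mug, 76 mm wide, 85 mm tall. Origin at the centre of its underside.
- bowl: Bystander: small terracotta bowl, 110 mm wide, 45 mm tall. Origin at the centre of its underside.
- jar: Bystander: closed jar, 70 mm wide, 110 mm tall. Origin at the centre of its underside.
Mind the look-alikes: they are no part of the job. There is more than one size of the board; the job needs the middle-sized.

How it is judged (in metres and radians):
On the way, in this order (a step that is already met when the one before it is completed fails the run):
1. the grinder stands upright, fully home in the tester's recess, its bar button along the line from the recess to the column (within 0.2 rad) (horizontal distance between grinder_mid and seat below 0.004 m and z of grinder_mid in the frame of seat below 0.062 m and angle between grinder_mid's own z axis and vertical below 0.05 rad and angle between the x axis of grinder_mid and the x axis of seat, either way round below 0.2 rad), for 0.2 s.
2. the seated grinder's button is pressed with 15 N (13.5 to 16.5 N) for 0.8 s (all of step 1 and contact force between the fingers and button between 13.5 and 16.5 N), for 0.8 s.
At the end, for the whole second after the job is handed in: The grinder stands upright and at rest, let go, within 35 mm of the middle of the wooden board if the pointer stayed above the mark, or of the pot holder if it stayed below (within 2 mm of level either place is accepted) (((z of pointer in the frame of marker above -0.002 m and horizontal distance between grinder_mid and board below 0.035 m and z of grinder_mid in the frame of board between 0.07 and 0.078 m) or (z of pointer in the frame of marker below 0.002 m and horizontal distance between grinder_mid and pot_holder below 0.035 m and z of grinder_mid in the frame of pot_holder between 0.064 and 0.072 m)) and angle between grinder_mid's own z axis and vertical below 0.06 rad and linear speed of button below 0.02 m/s); the robot touches nothing.
It fails at once if the button is pressed or squeezed with more than 18 N (contact force between the fingers and button above 18 N).
It fails at once if the robot touches the pointer or the mark (contact force between any of the fingers, the arm and pointer above 0.5 N or contact force between any of the fingers, the arm and marker above 0.5 N).
It fails at once if a bystander is moved by more than 30 mm (distance of any of salt_cellar, mug, bowl, jar from where it was at the start of the episode above 0.03 m).
It also fails if it takes over 67 s, if anything falls off the work surface, if the arm or the gripper's body presses on something with over 40 N, if the wrist force passes 120 N, or if a joint passes its speed limit or range.

### The arm

A 6-joint arm with a two-finger parallel gripper is mounted at the origin on the work surface. World frame = base frame: x ahead of the robot, y to its left, z up, the work surface at z = 0. Lengths are in mm, angles in rad, forces in N, time in s.
With the tool pointing down it reaches from about 375 to 925 mm from the base axis. Payload 5.7 kg.
Tool frame: the origin (TCP) lies where the fingers leave the gripper's body, on its centre line; the fingertips stand 80 mm ahead of it and the grasp point (between the pads) lies 61 mm ahead of it (bot.tip_extent is the distance from the TCP to the fingertips, in mm); z points along the fingers, y is the line along which they close (so a half turn about z gives the same grasp; the last joint's range is limited). The gripper opens to 88 mm and grips with 3 to 60 N. Pads are 20 mm wide; open, the fingers measure 115 mm over their backs; the gripper's body (75 mm by 178 mm) begins 61 mm behind the grasp point.
Start: joints at [1.199, 0.359, 1.51, -0, 1.272, -0.115], TCP at [152.389, 580.302, 302.623] pointing down, gripper open.
Joint ranges: [-2.97, 2.97], [-1.01, 2.36], [0.21, 2.38], [-0.96, 4.11], [0.2, 2.71], [-2.98, 2.98]. Speed limits (rad/s): [2.39, 2.39, 3.14, 3.14, 3.14, 3.14].

### API

Orientations are given as a unit quaternion [x, y, z, w].
In Python, from plant import observe, cams, ticket, bot gives the robot as it stands.
- The arm moves only by the tool carry_out, never from a script. Its argument "commands" is a list of rows, each a list of 4 numbers: the shift along the tool's x, y, z in cm, then the turn about the tool's z in rad. A call has 1 to 20 rows; each row is the pose to reach, as a shift and turn from the pose commanded when the call began, along the tool's axes at that moment; what a row does not reach only later rows make up. A row lasts 1/12 s, in which the tool goes at most 41.7 mm and 7.16 degrees, less where a joint would pass 70% of its speed; a pose out of reach is approached as far as the arm can. A call with a gripper value outside its range is refused whole. "gripper" is the finger opening in cm, from 0 to 8.78, set as the call begins (left out, the last holds). The fingers move at their own pace and stop on an object; "squeeze" is the grip in N (left out, the last holds). Time passes only in rows, so rows that repeat a pose let the fingers close. It gives the time, the measured TCP pose, the force, the opening and the grip force at its end, in the units of the state.
- observe(): the state, without advancing time (a new reading comes with each control period).
- cams.camera(name): name is "side" or "top"; returns a dict with "image" (400x640x3 uint8, red, green, blue), "depth" (400x640 float32, mm along the optical axis (not along the pixel's ray), 0 where there is no reading), "fx", "fy", "cx", "cy" (pixels), "dist_coeffs" ([k1, k2, p1, p2, k3] as OpenCV has them; the pictures are not rectified), "T" (4x4, takes a point from camera to world coordinates). Camera axes: x right, y up, looking along -z (the intrinsics and any distortion apply to the point x, -y, -z); pixel columns grow to the right and rows downward; lengths in mm; the calibration is good to about 2 mm. A picture is of the moment at which its call begins.
- ticket.hand_in(): hands the job in; it is judged then, once.
The state is a dict: "t": time; "joint_positions": joint angles; "qvel": joint speeds; "joint_torque": joint torques, N m; "ee_pos": TCP position; "tool_rot": TCP orientation; "wrist_force": force on the tool from outside, world axes, zero at the start; "torque": the same for the moment, N m; "opening": finger opening in mm; "grip_force": force on a finger pad.
Only numpy, scipy, OpenCV 4.12 (cv2) and the standard library are available. Lean on these libraries where they do the work, as an engineer would, in place of code of your own. Each camera call takes 0.05 s, during which the arm holds its last target. There are 200 camera calls.

## Working session

There is one attempt and no reset: what is moved stays moved. The work goes in short steps, Python scripts to look and compute and a tool call to move; the robot and the scene stay as the last step left them, time stands still between calls to the robot, and variables do not carry over. Pictures are saved under pics/ and viewed, at most 10 in all, crops included, and the job is handed in when it is done.

Besides the shell and the picture viewer there is one more tool, called after "Emit:" by a JSON object that holds its "op" and its "data", one argument or row to a line. carry_out: Moves the arm, as the interface text tells. Its arguments: {"type":"object","properties":{"commands":{"type":"array"},"gripper":{"type":"number"},"squeeze":{"type":"number"}},"required":["commands"]}

```bash
mkdir -p pics; ls; cat > h.py <<'E'
import numpy as np, cv2
from plant import observe, cams, ticket, bot
def grab(name):
    c=cams.camera(name); np.savez(f'/tmp/{name}.npz',**{k:np.array(v) for k,v in c.items()}); return c
def load(name): return dict(np.load(f'/tmp/{name}.npz'))
def rays(c,uv):
    K=np.array([[c['fx'],0,c['cx']],[0,c['fy'],c['cy']],[0,0,1]],float)
    n=cv2.undistortPoints(np.array(uv,float).reshape(-1,1,2),K,np.array(c['dist_coeffs'],float)).reshape(-1,2)
    d=np.c_[n[:,0],-n[:,1],-np.ones(len(n))]
    return c['T'][:3,3], d@c['T'][:3,:3].T, d
def plane(c,uv,z):
    o,d,_=rays(c,uv); return o+d*((z-o[2])/d[:,2])[:,None]
def cloud(c):
    h,w=c['depth'].shape; v,u=np.mgrid[:h,:w]
    o,d,_=rays(c,np.c_[u.ravel(),v.ravel()]); P=o+d*c['depth'].reshape(-1,1)
    P[c['depth'].ravel()==0]=np.nan
    return P.reshape(h,w,3)
def save(n,im): cv2.imwrite(f'pics/{n}.png',im[...,::-1])
E
python3 - <<'E'
from h import *
s=observe();print(s)
t=grab('top');sd=grab('side')
save('top',t['image']);save('side',sd['image'])
for c in (t,sd): print(c['T'].round(3),c['fx'],c['cx'],c['cy'],c['dist_coeffs'])
E
```

```text
pics
{'t': 0.0, 'joint_positions': array([ 1.19889590e+00,  3.59489713e-01,  1.51142543e+00, -1.45866567e-05,
        1.27250178e+00, -1.15099417e-01]), 'qvel': array([-0.00042162,  0.00160476,  0.00092185, -0.00065808, -0.00184242,
        0.0017264 ]), 'joint_torque': array([ 1.62408553e-03, -5.15348876e+01, -2.70726389e+01,  6.77500712e-02,
        3.47355427e-02, -1.62441638e-04]), 'ee_pos': array([152.20410963, 579.80949625, 301.82123539]), 'tool_rot': array([ 1.28045791e-01,  9.91767837e-01, -8.86907485e-04, -2.13152774e-04]), 'wrist_force': array([-0.25409098, -0.07242248, -0.92716686]), 'torque': array([-0.030578  ,  0.02828803, -0.01951445]), 'grip_force': 0.0, 'opening': 87.9364824643521}
[[ 7.000000e-03  9.840000e-01 -1.760000e-01  2.050200e+02]
 [-1.000000e+00  6.000000e-03 -9.000000e-03 -7.106700e+01]
 [-7.000000e-03  1.770000e-01  9.840000e-01  1.437068e+03]
 [ 0.000000e+00  0.000000e+00  0.000000e+00  1.000000e+00]] 455.8451407743558 322.66156252804524 199.10460352895612 [0.01025217 0.         0.         0.         0.        ]
[[ 9.810000e-01  1.440000e-01 -1.330000e-01  1.808500e+02]
 [-1.960000e-01  7.270000e-01 -6.580000e-01 -1.286423e+03]
 [ 2.000000e-03  6.710000e-01  7.410000e-01  1.459101e+03]
 [ 0.000000e+00  0.000000e+00  0.000000e+00  1.000000e+00]] 506.121315086679 313.1134473913071 205.65726699836446 [-0.14897148  0.          0.          0.          0.        ]
```

View pics/top.png

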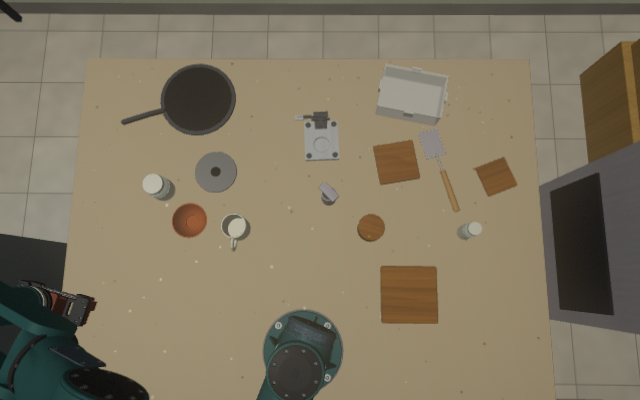

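View pics/side.png

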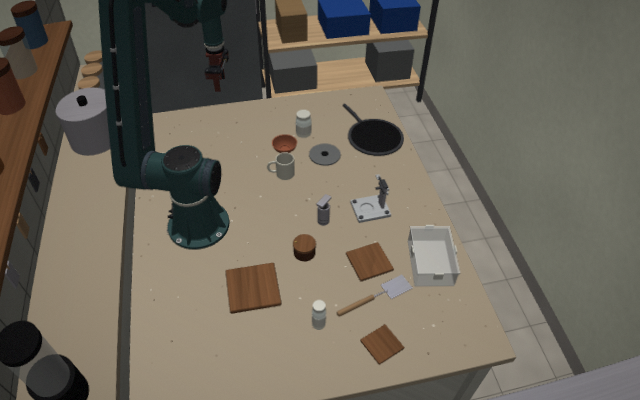

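Three boards are visible in the top view: (397,162) about 42 px, (496,176) about 34 px and (409,295) about 58 px. 130 mm should span about 42 px, so (397,162) is the middle-sized one. The grey disc at (216,172) is the pot holder, the tester is at (321,138), and the grinder is at (328,192). I'll measure these and confirm with an enlarged crop.

```bash
cat > m.py <<'E'
from h import *
t=load('top'); im=t['image']; P=cloud(t); S=cloud(load('side'))
hsv=cv2.cvtColor(im,cv2.COLOR_RGB2HSV)
# boards by height
for nm,(u,v),z in [('bA',(397,162),14),('bB',(496,176),14),('bC',(409,295),14)]:
    sub=np.zeros(im.shape[:2],np.uint8); m=cv2.inRange(P[...,2],6,30); 
    wood=cv2.inRange(hsv,(0,100,40),(20,255,200))
    n,l,st,ce=cv2.connectedComponentsWithStats(wood); k=l[v,u]
    c=max(cv2.findContours((l==k).astype(np.uint8),0,2)[0],key=cv2.contourArea).reshape(-1,2)
    q=plane(t,c,z)[:,:2].astype(np.float32); print(nm,cv2.minAreaRect(q), 'z',np.nanmedian(P[v-5:v+6,u-5:u+6,2]))
for nm,(u,v) in [('pot',(228,172)),('plate',(340,157)),('grinder',(328,192)),('salt',(371,227)),('jar',(156,185)),('mug',(235,228)),('bowl',(190,220))]:
    print(nm,P[v,u].round(1),np.nanmedian(P[v-3:v+4,u-3:u+4],axis=(0,1)).round(1))
print(P[180:208:2,312:346:2,2].round(0)); print(P[100:165:4,292:348:4,2].round(0))
E
python3 m.py
python3 - <<'E'
from h import *
t=load('top')['image'];s=load('side')['image']
a=cv2.resize(t[105:212,285:425],None,fx=4,fy=4,interpolation=2)
b=cv2.resize(s[170:235,310:400],(560,404),interpolation=2)
save('crops',np.vstack([cv2.resize(a,(560,428)),])); 
save('side2',b)
E
```

```text
bA ((583.70263671875, -293.7337341308594), (128.92547607421875, 129.72825622558594), 9.955557823181152) z 13.397622516197998
bB ((537.457275390625, -609.7920532226562), (100.50083923339844, 102.02906036376953), 22.191844940185547) z 10.61631259933074
bC ((166.9585723876953, -323.36492919921875), (170.41458129882812, 172.1623077392578), 0.26414820551872253) z 18.26991800488713
pot [548.1 247.    8.3] [548.1 247.2   7.3]
plate [ 603.1 -114.2   -3. ] [ 6.016e+02 -1.141e+02 -2.000e-01]
grinder [462.7 -75.2 118.9] [462.3 -75.2 118.7]
salt [ 367.4 -206.8   55.1] [ 366.8 -206.8   57.6]
jar [482.9 437.4 109.3] [482.9 438.3 108.4]
mug [367.1 217.1   7.6] [367.3 217.3   5.2]
bowl [392.  361.3   5.3] [392.2 362.2   3.9]
[[ -0.  -0.   4.  -6.  -4.   1.   1.   2.   1.  -8.  -7.  -1.  -7.  -6.
   -3.   2.   2.]
 [  2.  -0.  -2.  -1.   0.  -1. 119.   1.  -8.   6.  -3.   3.  -4.  -4.
    1.   3.  -4.]
 [ -4.  -7.  -1.  -1.   3. 127. 120. 118.  -2.   2.   1.  -4.  -2.  -3.
   -3.   3.  -3.]
 [ -2.   0.   1.  -1. 117. 117. 118. 118. 117.   1.   1.  -2.   5.   0.
    2.  -2.  -5.]
 [ -1.  -3.   2.  -1.
[... 1421 characters left out ...]
.  25.  25.  19.  17.   9.   9.  -4.   3.]
 [  2.  -2.  -1.  17.  12.  14.  10.  13.  12.  14.  15.  13.  -0.  -0.]
 [  1.  -2.   3.  13.  10.  13.  12.   8.  16.  19.  12.  12.   1.   2.]
 [  3.   2.   0.  13.  13.  13.   4.   7.   0.  19.  13.  10.  -4.  -0.]
 [ -4.   0.  -5.   1.  11.  18.   7.   6.   7.   9.  16.  14.  -1.   2.]
 [ -1.  -3.  -2.  -0.   8.  13.   7.   6.  11.  16.  12.  16.  -1.  -1.]
 [ -3.  -2.  -3.   1.  17.  11.   9.  10.  10.  14.  12.  11.  -2.  -2.]
 [ -3.  -1.  -4.  -1.  16.  13.  18.  14.  12.  16.  18.  16.   2.   1.]
 [ -6.  -2.   1.  -3.  13.  14.   6.   6.   5.   1.   1.   0.   2.  -0.]
 [ -6.   1.  -4.  -1.  -8.   0.   0.  -2.   1.  -2.  -1.   4.   1.   2.]]
```

View pics/crops.png

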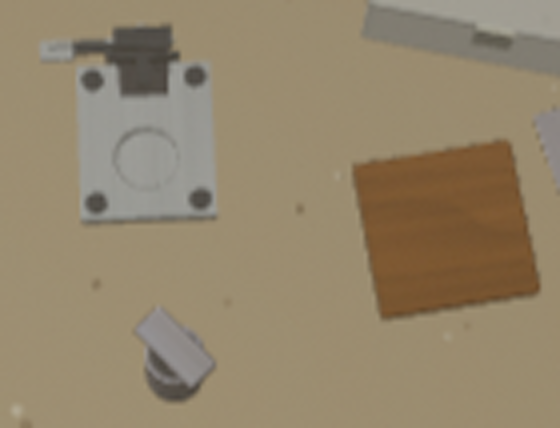

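View pics/side2.png

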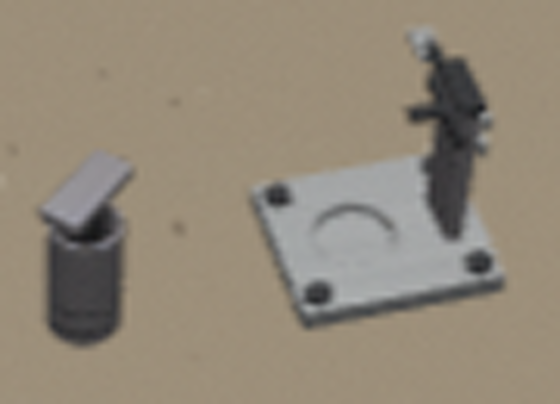

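Crop of the top view: the 130 mm board at (397,162) px is confirmed. The recess is at about (321.5,144.5) px, the column is above it (+x) and the blade points left (+y). The grinder's bar runs diagonally at about (328,191) px. Next I'll measure poses.

```bash
cat > m2.py <<'E'
from h import *
for name in ('top','side'):
    t=load(name); im=t['image']; P=cloud(t); Z=cv2.medianBlur(np.nan_to_num(P[...,2]).astype(np.float32),3)
    X,Y=P[...,0],P[...,1]
    # bar top by depth and brightness
    near=(abs(X-462)<70)&(abs(Y+75)<70)
    g=cv2.cvtColor(im,cv2.COLOR_RGB2GRAY); hsv=cv2.cvtColor(im,cv2.COLOR_RGB2HSV)
    m=(near&(Z>106)).astype(np.uint8)
    # subpixel-ish: upsample mask from colour: brightness within bar
    u8=8
    ys,xs=np.where(m); y0,y1,x0,x1=ys.min()-6,ys.max()+7,xs.min()-6,xs.max()+7
    pts=np.c_[xs,ys]; q=plane(t,pts,120)[:,:2].astype(np.float32)
    r=cv2.minAreaRect(q); print(name,'bar depthmask mean',q.mean(0),'rect',r,len(q), 'zmed',np.median(P[...,2][m>0]))
    C=np.cov(q.T); w,V=np.linalg.eigh(C); print('  axis deg',np.degrees(np.arctan2(V[1,1],V[0,1]))%180,'len',np.sqrt(12*w))
    # plate: low saturation, bright, z~14
    sat=hsv[...,1]; 
    pm=((sat<50)&(g>90)&(abs(X-620)<140)&(abs(Y+75)<110)&(Z<40)&(Z>-20)).astype(np.uint8)
    n,l,st,ce=cv2.connectedComponentsWithStats(pm); k=1+np.argmax(st[1:,4]); 
    c=max(cv2.findContours((l==k).astype(np.uint8),0,1)[0],key=cv2.contourArea).reshape(-1,2)
    q=plane(t,c,14)[:,:2].astype(np.float32); print('  plate',cv2.minAreaRect(q),st[k])
    top=(Z>126)&(abs(X-680)<80)&(abs(Y+75)<80)
    ys,xs=np.where(top); q=plane(t,np.c_[xs,ys],134)[:,:2].astype(np.float32); print('  column',q.mean(0),cv2.minAreaRect(q))
    # pot holder
    o,d,_=rays(t,[[0,0]])
    pm=((sat<60)&(abs(X-555)<90)&(abs(Y-247)<90)&(Z<30)).astype(np.uint8)
    n,l,st,ce=cv2.connectedComponentsWithStats(pm);k=1+np.argmax(st[1:,4])
    c=max(cv2.findContours((l==k).astype(np.uint8),0,1)[0],key=cv2.contourArea).reshape(-1,2)
    print('  pot',cv2.fitEllipse(plane(t,c,8)[:,:2].astype(np.float32)))
# rectified ground-plane view of plate at z=14, top
t=load('top')
for name in('top','side'):
    t=load(name)
    K=np.array([[t['fx'],0,t['cx']],[0,t['fy'],t['cy']],[0,0,1]]);F=np.diag([1,-1,-1.])
    def rect(cx,cy,z,half,s):
        a=np.arange(-half,half,1/s); gx,gy=np.meshgrid(a,a)
        W=np.stack([cx-gy,cy-gx,np.full_like(gx,z)],-1).reshape(-1,3)  # up=+x,left=+y
        Rw=np.linalg.inv(t['T']); p=(W@Rw[:3,:3].T+Rw[:3,3])@F
        uv=cv2.projectPoints(p,np.zeros(3),np.zeros(3),K,t['dist_coeffs'])[0].reshape(*gx.shape,2).astype(np.float32)
        return cv2.remap(t['image'],uv[...,0],uv[...,1],cv2.INTER_CUBIC)
    R1=rect(610,-75,14,75,2.6); R2=rect(460,-75,120,75,2.6)
    out=np.hstack([R1,R2]); globals()[name+'o']=out
save('rect',np.vstack([topo[:295],sideo[:295]]))
E
python3 m2.py
```

```text
top bar depthmask mean [463.2988  -75.93425] rect ((463.35888671875, -75.89624786376953), (59.185516357421875, 27.394115447998047), 44.84156036376953) 200 zmed 118.73041258547073
  axis deg 44.3348613737289 len [29.06266774 60.61867447]
  plate ((655.649658203125, -52.08019256591797), (132.6471710205078, 111.49353790283203), 2.655815839767456) [ 304  120   36   41 1202]
  column [697.1679   -49.019516] ((696.7295532226562, -49.93347930908203), (15.771442413330078, 42.08089828491211), 0.2521655261516571)
  pot ((550.1705322265625, 282.4732971191406), (119.22576904296875, 137.93338012695312), 90.29592895507812)
side bar depthmask mean [464.57285 -81.33774] rect ((464.1910400390625, -80.6085205078125), (65.31320190429688, 28.987966537475586), 42.135459899902344) 108 zmed 119.50694505839078
  axis deg 45.70543500543235 len [29.18732592 64.6537213 ]
  plate ((653.9703369140625, -55.03630065917969), (138.46273803710938, 125.4142837524414), 3.9948337078094482) [350 193  42  30 692]
  column [695.70105  -51.934814] ((695.3851318359375, -53.02484893798828), (16.20932960510254, 47.74650573730469), 3.2723677158355713)
  pot ((552.8251953125, 239.8608856201172), (209.81646728515625, 211.87611389160156), 88.42747497558594)
```

View pics/rect.png

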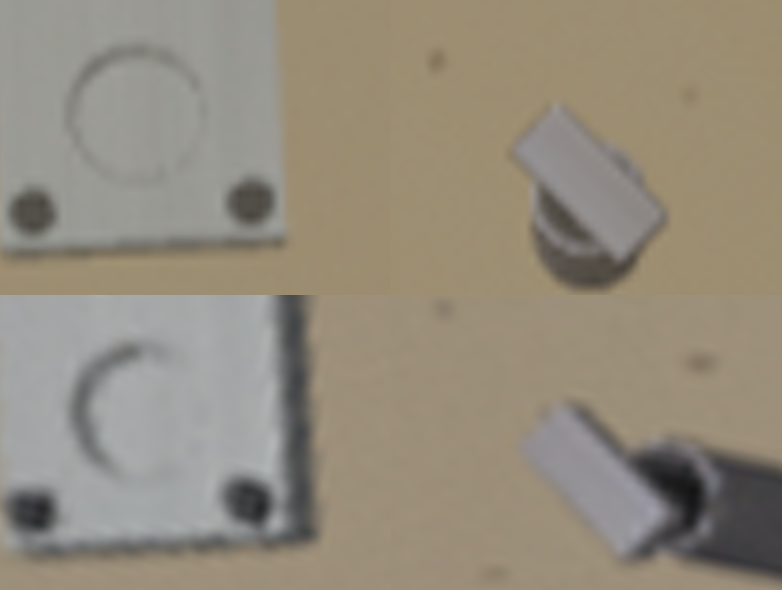

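```bash
cat > plan.py <<'E'
import numpy as np,sys
# from x y z angY(deg) -> to x y z angY ; shifts in tool axes (cm), turn rad
a=np.array(sys.argv[1:9],float); f,g=a[:4],a[4:]
y=np.radians(f[3]); ty=np.array([np.cos(y),np.sin(y)]); tx=np.array([-ty[1],ty[0]])
d=(g-f)[:3]/10; print(np.round([d[:2]@tx,d[:2]@ty,-d[2],-np.radians(g[3]-f[3])],4))
E
python3 plan.py 152.39 580.3 302.6 75.29 400 250 302.6 75.29
python3 plan.py 152.39 580.3 302.6 75.29 464 -78 290 -45.7
```

```text
[-32.3366 -25.6599  -0.      -0.    ]
[-46.8556 -55.7597   1.26     2.1117]
```

Emit:
{"op": "carry_out", "data": {
  "commands": [
    [-32.3, -25.7, 0, 1.1],
    [-32.3, -25.7, 0, 1.1],
    [-32.3, -25.7, 0, 1.1],
    [-32.3, -25.7, 0, 1.1],
    [-32.3, -25.7, 0, 1.1],
    [-32.3, -25.7, 0, 1.1],
    [-32.3, -25.7, 0, 1.1],
    [-32.3, -25.7, 0, 1.1],
    [-32.3, -25.7, 0, 1.1],
    [-46.86, -55.76, 1.26, 2.112],
    [-46.86, -55.76, 1.26, 2.112],
    [-46.86, -55.76, 1.26, 2.112],
    [-46.86, -55.76, 1.26, 2.112],
    [-46.86, -55.76, 1.26, 2.112],
    [-46.86, -55.76, 1.26, 2.112],
    [-46.86, -55.76, 1.26, 2.112],
    [-46.86, -55.76, 1.26, 2.112],
    [-46.86, -55.76, 1.26, 2.112],
    [-46.86, -55.76, 1.26, 2.112],
    [-46.86, -55.76, 1.26, 2.112]
  ],
  "gripper": 8.5
}}

```text
t: 1.77
ee_pos: [464.1, -79.6, 289.7]
tool_rot: [0.927, 0.375, -0.0, -0.0]
wrist_force: [-0.5, -0.4, 0.6]
opening: 84.8
grip_force: 0.0
```

Emit:
{"op": "carry_out", "data": {
  "commands": [
    [0, 0, 4, 0],
    [0, 0, 8, 0],
    [0, 0, 11, 0],
    [0, 0, 13, 0],
    [0, 0, 14.2, 0],
    [0, 0, 14.9, 0],
    [0, 0, 14.9, 0],
    [0, 0, 14.9, 0],
    [0, 0, 14.9, 0]
  ]
}}

```text
t: 2.52
ee_pos: [464.6, -77.7, 142.0]
tool_rot: [0.926, 0.377, 0.001, 0.0]
wrist_force: [0.4, 0.5, -0.0]
opening: 84.9
grip_force: 0.0
```

Emit:
{"op": "carry_out", "data": {
  "commands": [
    [0, 0, 0, 0],
    [0, 0, 0, 0],
    [0, 0, 0, 0],
    [0, 0, 0, 0],
    [0, 0, 0, 0],
    [0, 0, 0, 0],
    [0, 0, 0, 0],
    [0, 0, 0, 0]
  ],
  "gripper": 3.8,
  "squeeze": 25
}}

```text
t: 3.18
ee_pos: [464.1, -78.2, 141.2]
tool_rot: [0.926, 0.377, 0.0, 0.0]
wrist_force: [-0.3, -0.7, 1.2]
opening: 46.3
grip_force: 25.0
```

```bash
python3 plan.py 464 -78 141 -45.7 640 -54.6 225 -87.6
```

```text
[14.2305 10.6174 -8.4     0.7313]
```

Emit:
{"op": "carry_out", "data": {
  "commands": [
    [0, 0, -3, 0],
    [0, 0, -6, 0],
    [0, 0, -8.4, 0],
    [4, 3, -8.4, 0.1],
    [8, 6, -8.4, 0.2],
    [11, 8, -8.4, 0.3],
    [13, 10, -8.4, 0.4],
    [14.23, 10.62, -8.4, 0.5],
    [14.23, 10.62, -8.4, 0.6],
    [14.23, 10.62, -8.4, 0.7],
    [14.23, 10.62, -8.4, 0.73],
    [14.23, 10.62, -8.4, 0.73],
    [14.23, 10.62, -8.4, 0.73],
    [14.23, 10.62, -8.4, 0.73]
  ]
}}

```text
t: 4.35
ee_pos: [639.5, -54.7, 224.4]
tool_rot: [1.0, 0.022, -0.001, -0.0]
wrist_force: [-0.1, -0.1, -4.7]
opening: 46.1
grip_force: 25.0
```

```bash
cat > look.py <<'E'
from h import *
import sys
print({k:np.round(v,2) for k,v in observe().items() if k in('t','ee_pos','wrist_force','opening')})
t=grab('top');s=grab('side')
a=cv2.resize(t['image'][85:185,270:380],(440,400),interpolation=2)
b=cv2.resize(s['image'][130:240,300:420],(436,400),interpolation=2)
save(sys.argv[1],np.hstack([a[:,:364],b]))
E
python3 look.py held
```

```text
{'t': np.float64(4.35), 'ee_pos': array([639.46, -54.66, 224.37]), 'wrist_force': array([-0.14, -0.05, -4.7 ]), 'opening': np.float64(46.08)}
```

View pics/held.png

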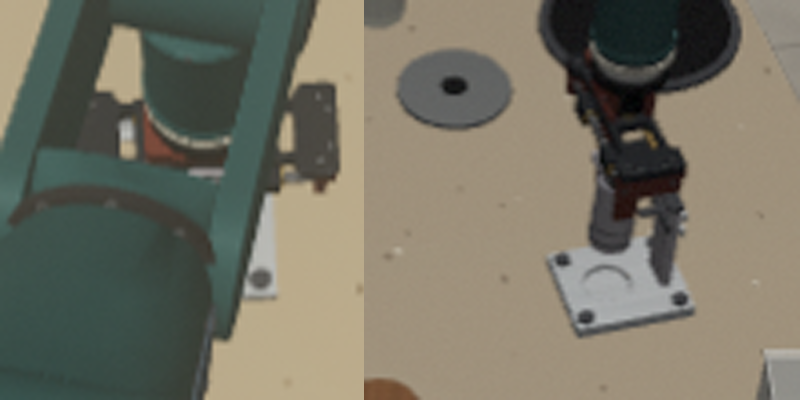

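The side crop shows the grinder held upright next to the column, with its foot at about (610,240) in the crop, and the pot holder at the upper left. Next I'll measure the foot and recess offsets numerically.

```bash
cp /tmp/top.npz /tmp/top_held.npz; cp /tmp/side.npz /tmp/side_held.npz
cat >> h.py <<'E'
def proj(t,W):
    K=np.array([[t['fx'],0,t['cx']],[0,t['fy'],t['cy']],[0,0,1]],float)
    M=np.linalg.inv(t['T']); p=(np.asarray(W,float).reshape(-1,3)@M[:3,:3].T+M[:3,3])*[1,-1,-1]
    return cv2.projectPoints(p,np.zeros(3),np.zeros(3),K,np.array(t['dist_coeffs'],float))[0].reshape(-1,2)
def samp(t,W):
    uv=proj(t,W).astype(np.float32); g=cv2.cvtColor(t['image'],cv2.COLOR_RGB2GRAY).astype(np.float32)
    return cv2.remap(g,uv[:,0].copy(),uv[:,1].copy(),cv2.INTER_CUBIC).ravel()
E
python3 - <<'E'
from h import *
s=load('side'); cam=s['T'][:3,3]
c=np.array([640,-54.6]); d=c-cam[:2]; d/=np.linalg.norm(d); lat=np.array([d[1],-d[0]])
print('view dir',d,'lat',lat)
a=np.arange(-40,40.1,2)
for z in (95,100,105):
    W=np.c_[c+a[:,None]*lat,np.full(len(a),z)]; print(z,samp(s,W).round(0).astype(int))
# near foot edge: sample down along image from body through foot: points on near surface line in plane z=84, moving toward camera
b=np.arange(-60,30,3)
W=np.c_[c+b[:,None]*d,np.full(len(b),84)]; print('foot along d (mm)',list(zip(b,samp(s,W).round(0).astype(int))))
# recess ring in current side image
c2=np.array([641,-53.])
for ang in range(0,360,20):
    r=np.arange(14,36,1.); u=np.array([np.cos(np.radians(ang)),np.sin(np.radians(ang))])
    print(ang,samp(s,np.c_[c2+r[:,None]*u,np.full(len(r),14)]).round(0).astype(int))
E
```

```text
view dir [0.34926624 0.93702353] lat [ 0.93702353 -0.34926624]
95 [146 146 146 147 149 141 127  93  61  47  56  56  55  55  57  60  65  68
  69  68  67  67  67  68  67  64  59  58  62  80 104 129 140 147 146 148
 149 148 141 119  95]
100 [146 146 147 148 148 141 128  99  70  54  55  58  64  66  68  68  68  68
  68  68  69  70  70  70  69  68  63  61  60  77 103 130 142 149 147 146
 146 154 156 142 110]
105 [146 146 146 147 146 143 133 112  87  66  57  61  66  65  65  66  68  68
  68  67  68  69  69  68  68  67  65  64  62  79 105 130 143 149 147 146
 145 152 148 132 101]
foot along d (mm) [(np.int64(-60), np.int64(172)), (np.int64(-57), np.int64(170)), (np.int64(-54), np.int64(170)), (np.int64(-51), np.int64(170)), (np.int64(-48), np.int64(164)), (np.int64(-45), np.int64(144)), (np.int64(-42), np.int64(112)), (np.int64(-39), np.int64(118)), (np.int64(-36), np.int64(154)), (np.int64(-33), np.int64(169)), (np.int64(-30), np.int64(168)), (np.int64(-27), np.int64(170)), (np.int64(-24), np.int64(141)), (np.int64(-21), np.int64(93)), (np.int64(-18), np.int64(61)), (np.int64(-15), np.int64(
[... 1426 characters left out ...]
9 160 161 163 165
 165 166 165 165]
220 [167 166 166 165 165 165 166 167 168 168 168 168 167 167 167 167 167 168
 168 169 169 169]
240 [166 166 166 166 167 167 168 168 168 167 166 166 166 166 167 168 169 170
 171 171 171 171]
260 [168 168 169 169 169 169 169 168 167 167 167 167 168 169 170 171 172 171
 171 170 169 168]
280 [168 168 168 168 168 168 168 168 168 169 169 169 169 170 170 171 171 171
 170 169 168 167]
300 [168 168 168 168 169 169 170 170 169 169 169 169 170 171 171 171 171 171
 171 171 171 170]
320 [168 168 168 168 167 166 165 164 163 162 161 161 162 163 164 165 166 167
 168 169 169 170]
340 [170 171 172 169 166 161 156 151 147 145 145 147 151 156 161 164 166 166
 167 168 168 168]
```

Emit:
{"op": "carry_out", "data": {
  "commands": [
    [0.27, -0.19, 0, 0],
    [0.27, -0.19, 0, 0],
    [0.27, -0.19, 0, 0],
    [0.27, -0.19, 0, 0],
    [0.27, -0.19, 0, 0],
    [0.27, -0.19, 0, 0]
  ]
}}

```text
t: 4.95
ee_pos: [642.6, -52.7, 225.1]
tool_rot: [1.0, 0.021, -0.0, 0.0]
wrist_force: [0.6, -0.2, -4.8]
opening: 45.8
grip_force: 25.0
```

```bash
cat > meas.py <<'E'
from h import *
import sys
zb=float(sys.argv[1])   # underside height
s=grab('side'); cam=s['T'][:3,3]; o=observe(); print(o['ee_pos'].round(2),o['wrist_force'].round(2))
c=np.array([640.1,-52.55]); d=c-cam[:2]; d/=np.linalg.norm(d); lat=np.array([d[1],-d[0]])
a=np.arange(-40,40,.25)
def cross(a,g,lo,hi,lev,rise):
    k=[i for i in range(len(a)-1) if lo<a[i]<hi and ((g[i]<=lev<g[i+1]) if rise else (g[i]>=lev>g[i+1]))]
    return [round(float(a[i]),2) for i in k]
for z in (zb+8,zb+12,zb+16):
    g=samp(s,np.c_[c+a[:,None]*lat,np.full(len(a),z)]); print('lat',z,cross(a,g,-35,-12,103,0),cross(a,g,12,35,103,1))
g=samp(s,np.c_[c+a[:,None]*d,np.full(len(a),zb)]); print('foot d',cross(a,g,-35,-12,114,0),'expect -20')
print('lat',lat,'d',d)
E
python3 meas.py 84
```

```text
[642.62 -52.72 225.11] [ 0.49 -0.66 -4.09]
lat 92.0 [-23.0] [21.5]
lat 96.0 [-23.25] [22.0]
lat 100.0 [-23.5] [22.25]
foot d [-21.25] expect -20
lat [ 0.93718851 -0.34882331] d [0.34882331 0.93718851]
```

Emit:
{"op": "carry_out", "data": {
  "commands": [
    [0.02, -0.04, 2, 0],
    [0.02, -0.04, 4, 0],
    [0.02, -0.04, 5.5, 0],
    [0.02, -0.04, 6.2, 0],
    [0.02, -0.04, 6.6, 0],
    [0.02, -0.04, 6.8, 0],
    [0.02, -0.04, 6.8, 0],
    [0.02, -0.04, 6.8, 0]
  ]
}}

```text
t: 5.67
ee_pos: [643.5, -52.4, 158.0]
tool_rot: [1.0, 0.021, 0.001, 0.0]
wrist_force: [0.8, -0.5, -4.3]
opening: 46.4
grip_force: 25.0
```

```bash
python3 meas.py 16
```

```text
[643.54 -52.45 158.07] [ 0.12  0.53 -4.51]
lat 24.0 [-22.0] [22.75]
lat 28.0 [-21.5] [22.5]
lat 32.0 [-21.5] [22.25]
foot d [-19.5] expect -20
lat [ 0.93718851 -0.34882331] d [0.34882331 0.93718851]
```

Emit:
{"op": "carry_out", "data": {
  "commands": [
    [-0.04, 0, 0.2, 0],
    [-0.04, 0, 0.4, 0],
    [-0.04, 0, 0.5, 0],
    [-0.04, 0, 0.6, 0],
    [-0.04, 0, 0.7, 0],
    [-0.04, 0, 0.7, 0],
    [-0.04, 0, 0.7, 0]
  ]
}}

```text
t: 6.3
ee_pos: [642.5, -52.3, 150.3]
tool_rot: [1.0, 0.021, 0.0, 0.0]
wrist_force: [-0.5, 1.1, -2.8]
opening: 46.0
grip_force: 25.0
```

Emit:
{"op": "carry_out", "data": {
  "commands": [
    [0, 0, 0.05, 0],
    [0, 0, 0.1, 0],
    [0, 0, 0.15, 0],
    [0, 0, 0.15, 0],
    [0, 0, 0.15, 0]
  ]
}}

```text
t: 6.72
ee_pos: [642.7, -52.4, 150.1]
tool_rot: [1.0, 0.021, 0.001, 0.0]
wrist_force: [-3.1, 0.9, 8.6]
opening: 46.7
grip_force: 25.0
```

Emit:
{"op": "carry_out", "data": {
  "commands": [
    [0, 0, 0, 0],
    [0, 0, 0, 0],
    [0, 0, 0, 0],
    [0, 0, 0, 0],
    [0, 0, 0, 0],
    [0, 0, -2, 0],
    [0, 0, -5, 0],
    [0, 0, -8, 0],
    [0, 0, -11, 0],
    [0, 0, -11, 0],
    [0, 0, -11, 0]
  ],
  "gripper": 7.5
}}

```text
t: 7.63
ee_pos: [643.6, -52.5, 260.6]
tool_rot: [1.0, 0.021, 0.002, 0.001]
wrist_force: [-0.5, -0.5, -0.4]
opening: 75.4
grip_force: 0.0
```

```bash
python3 meas.py 8; python3 - <<'E'
from h import *
s=load('side'); save('seated',cv2.resize(s['image'][165:225,340:400],(600,600),interpolation=2))
P=cloud(s); Z=P[...,2]; n=(np.hypot(P[...,0]-641,P[...,1]+52)<32)&(Z>112); print('top z',np.nanmedian(Z[n]),n.sum())
E
```

```text
[642.46 -52.32 258.73] [-0.41 -0.58  0.07]
lat 16.0 [-23.5] [21.5]
lat 20.0 [-23.5] [21.75]
lat 24.0 [-23.75] [22.0]
foot d [-21.25] expect -20
lat [ 0.93718851 -0.34882331] d [0.34882331 0.93718851]
top z 321.47406325709653 487
```

View pics/seated.png

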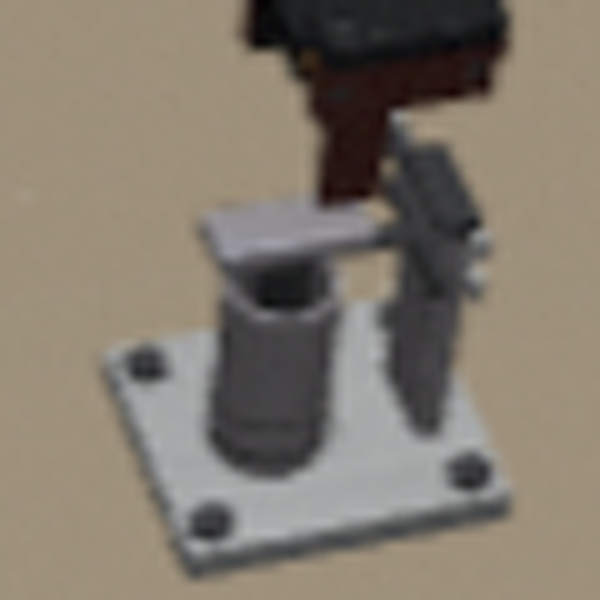

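The bar points at the column with its end over the tab, and the body stands in the recess area. I'll check its height numerically.

```bash
python3 - <<'E'
from h import *
s=load('side'); P=cloud(s); Z=P[...,2]
# bar px region in side image: crop (230..350,210..240)/10+(340,165)
R=P[187:190,364:372]; print('bar top depth z',np.nanmedian(R[...,2]),np.nanstd(R[...,2]),np.nanmedian(R,axis=(0,1)))
R=P[219:222,370:385]; print('plate z',np.nanmedian(R[...,2]))
cam=s['T'][:3,3]; c=np.array([640.1,-52.55]); d=c-cam[:2]; d/=np.linalg.norm(d); lat=np.array([d[1],-d[0]])
a=np.arange(-45,40,1.); g=samp(s,np.c_[c+a[:,None]*d,np.full(len(a),14)]).astype(int); print(list(zip(a[:30].astype(int),g[:30])))
# bar near edge corners: lateral extents & d extents at z=128
for z in (128,):
  for off in (-24,-15,-5,5,15):
    g=samp(s,np.c_[c+off*lat+a[:,None]*d,np.full(len(a),z)]).astype(int); print(off,g[10:80])
E
```

```text
bar top depth z 127.28265150157324 3.4520631518261005 [633.0532226  -58.33203856 127.2826515 ]
plate z 0.21504146729535023
[(np.int64(-45), np.int64(169)), (np.int64(-44), np.int64(168)), (np.int64(-43), np.int64(167)), (np.int64(-42), np.int64(166)), (np.int64(-41), np.int64(166)), (np.int64(-40), np.int64(166)), (np.int64(-39), np.int64(166)), (np.int64(-38), np.int64(166)), (np.int64(-37), np.int64(167)), (np.int64(-36), np.int64(167)), (np.int64(-35), np.int64(167)), (np.int64(-34), np.int64(169)), (np.int64(-33), np.int64(171)), (np.int64(-32), np.int64(172)), (np.int64(-31), np.int64(170)), (np.int64(-30), np.int64(160)), (np.int64(-29), np.int64(148)), (np.int64(-28), np.int64(135)), (np.int64(-27), np.int64(122)), (np.int64(-26), np.int64(105)), (np.int64(-25), np.int64(90)), (np.int64(-24), np.int64(78)), (np.int64(-23), np.int64(70)), (np.int64(-22), np.int64(66)), (np.int64(-21), np.int64(62)), (np.int64(-20), np.int64(58)), (np.int64(-19), np.int64(55)), (np.int64(-18), np.int64(54)), (np.int64(-17), np.int64(54)), (np.int64(-16), np.int64(56))]
-24 [122 118 115 110 103  
[... 714 characters left out ...]
143 142 141 141 140 140 139 139 140 140 142 143 144 145 146
 146 146 145 145 145 144 144 144 144 144 144 144 144 144 144 144]
5 [ 29  29  30  30  29  28  28  29  30  30  30  32  36  42  48  55  62  71
  82  92 102 109 117 126 135 139 143 145 148 149 147 145 143 141 140 140
 141 141 141 140 139 138 136 134 132 130 129 129 129 128 127 128 127 126
 127 126 125 126 125 124 123 123 122 120 121 119 117 117 115 113]
15 [ 70  70  72  75  75  77  79  79  81  84  86  90  94  97  99  98  96  93
  90  89  88  88  88  90  95 104 114 125 135 144 150 153 152 149 146 143
 143 143 143 140 133 123 113 102  91  75  62  51  42  35  29  23  21  22
  24  27  28  27  26  25  25  24  24  24  24  24  24  24  23  22]
```

Emit:
{"op": "carry_out", "data": {
  "commands": [
    [-0.22, 0, 0, 0],
    [-0.22, 0, 0, 0],
    [-0.22, 0, 0, 0],
    [-0.22, 0, 0, 0],
    [-0.22, 0, 1.5, 0],
    [-0.22, 0, 3, 0],
    [-0.22, 0, 4, 0],
    [-0.22, 0, 4.6, 0],
    [-0.22, 0, 4.6, 0],
    [-0.22, 0, 4.6, 0],
    [-0.22, 0, 4.6, 0]
  ],
  "gripper": 0,
  "squeeze": 10
}}

```text
t: 8.6
ee_pos: [640.7, -52.5, 213.1]
tool_rot: [1.0, 0.021, 0.0, 0.0]
wrist_force: [-0.5, 0.6, 0.3]
opening: 5.2
grip_force: 0.0
```

Emit:
{"op": "carry_out", "data": {
  "commands": [
    [0, 0, 0, 0],
    [0, 0, 0, 0],
    [0, 0, 0, 0]
  ]
}}

```text
t: 8.85
ee_pos: [640.5, -52.5, 213.2]
tool_rot: [1.0, 0.021, 0.0, 0.0]
wrist_force: [-0.6, -0.2, -0.0]
opening: 0.2
grip_force: 0.0
```

Emit:
{"op": "carry_out", "data": {
  "commands": [
    [0, 0, 0, 0]
  ]
}}

```text
t: 8.93
ee_pos: [640.4, -52.5, 213.0]
tool_rot: [1.0, 0.021, 0.0, 0.0]
wrist_force: [-0.6, -0.1, 0.5]
opening: 0.6
grip_force: 0.0
```

Emit:
{"op": "carry_out", "data": {
  "commands": [
    [0, 0, 0, 0]
  ]
}}

```text
t: 9.02
ee_pos: [640.3, -52.4, 212.8]
tool_rot: [1.0, 0.021, 0.0, 0.0]
wrist_force: [-0.2, -0.5, 0.9]
opening: 0.3
grip_force: 0.0
```

Emit:
{"op": "carry_out", "data": {
  "commands": [
    [0, 0, 0.2, 0],
    [0, 0, 0.4, 0],
    [0, 0, 0.6, 0],
    [0, 0, 0.8, 0],
    [0, 0, 0.9, 0],
    [0, 0, 1.0, 0],
    [0, 0, 1.0, 0],
    [0, 0, 1.0, 0]
  ]
}}

```text
t: 9.68
ee_pos: [640.3, -52.4, 202.7]
tool_rot: [1.0, 0.021, 0.0, 0.0]
wrist_force: [-0.5, 0.3, 2.6]
opening: 0.8
grip_force: 1.3
```

Emit:
{"op": "carry_out", "data": {
  "commands": [
    [0, 0, 0, 0],
    [0, 0, 0, 0]
  ]
}}

```text
t: 9.85
ee_pos: [640.3, -52.4, 202.7]
tool_rot: [1.0, 0.021, 0.0, 0.0]
wrist_force: [-0.9, -0.4, 1.5]
opening: 0.4
grip_force: 1.3
```

Emit:
{"op": "carry_out", "data": {
  "commands": [
    [0, 0, 0.1, 0],
    [0, 0, 0.2, 0],
    [0, 0, 0.2, 0],
    [0, 0, 0.2, 0]
  ]
}}

```text
t: 10.18
ee_pos: [640.3, -52.4, 200.8]
tool_rot: [1.0, 0.021, 0.0, 0.0]
wrist_force: [-0.4, 0.0, 6.1]
opening: 0.7
grip_force: 2.6
```

Emit:
{"op": "carry_out", "data": {
  "commands": [
    [0, 0, 0.1, 0],
    [0, 0, 0.2, 0],
    [0, 0, 0.2, 0],
    [0, 0, 0.2, 0]
  ]
}}

```text
t: 10.52
ee_pos: [640.4, -52.4, 199.2]
tool_rot: [1.0, 0.021, 0.0, 0.0]
wrist_force: [-0.9, -0.5, 8.1]
opening: 0.9
grip_force: 3.8
```

Emit:
{"op": "carry_out", "data": {
  "commands": [
    [0, 0, 0.1, 0],
    [0, 0, 0.2, 0],
    [0, 0, 0.3, 0],
    [0, 0, 0.3, 0]
  ]
}}

```text
t: 10.85
ee_pos: [640.5, -52.5, 196.7]
tool_rot: [1.0, 0.021, 0.0, 0.0]
wrist_force: [-2.9, 0.5, 11.7]
opening: 0.1
grip_force: 5.8
```

Emit:
{"op": "carry_out", "data": {
  "commands": [
    [0, 0, 0, 0]
  ]
}}

```text
t: 10.93
ee_pos: [640.5, -52.5, 196.8]
tool_rot: [1.0, 0.021, 0.001, 0.0]
wrist_force: [-2.7, 1.6, 11.5]
opening: 0.9
grip_force: 5.7
```

Emit:
{"op": "carry_out", "data": {
  "commands": [
    [0, 0, 0, 0]
  ]
}}

```text
t: 11.02
ee_pos: [640.5, -52.4, 196.8]
tool_rot: [1.0, 0.021, 0.001, 0.0]
wrist_force: [-2.5, -0.2, 11.6]
opening: 0.4
grip_force: 5.7
```

Emit:
{"op": "carry_out", "data": {
  "commands": [
    [0, 0, 0.08, 0],
    [0, 0, 0.16, 0],
    [0, 0, 0.23, 0],
    [0, 0, 0.23, 0]
  ]
}}

```text
t: 11.35
ee_pos: [640.6, -52.5, 194.9]
tool_rot: [1.0, 0.021, 0.001, 0.0]
wrist_force: [-4.1, 0.6, 15.3]
opening: 0.3
grip_force: 7.2
```

Emit:
{"op": "carry_out", "data": {
  "commands": [
    [0, 0, 0, 0]
  ]
}}

```text
t: 11.43
ee_pos: [640.6, -52.5, 195.0]
tool_rot: [1.0, 0.021, 0.001, 0.0]
wrist_force: [-4.2, 0.8, 13.5]
opening: 0.1
grip_force: 7.1
```

Emit:
{"op": "carry_out", "data": {
  "commands": [
    [0, 0, 0, 0]
  ]
}}

```text
t: 11.52
ee_pos: [640.6, -52.5, 195.0]
tool_rot: [1.0, 0.021, 0.001, 0.0]
wrist_force: [-3.2, 0.2, 14.9]
opening: 0.5
grip_force: 7.1
```

Emit:
{"op": "carry_out", "data": {
  "commands": [
    [0, 0, 0.04, 0],
    [0, 0, 0.04, 0],
    [0, 0, 0.04, 0],
    [0, 0, 0.04, 0],
    [0, 0, 0.04, 0],
    [0, 0, 0.04, 0]
  ]
}}

```text
t: 12.02
ee_pos: [640.6, -52.5, 194.7]
tool_rot: [1.0, 0.021, 0.001, 0.0]
wrist_force: [-3.7, 0.4, 14.4]
opening: 0.7
grip_force: 7.3
```

Emit:
{"op": "carry_out", "data": {
  "commands": [
    [0, 0, 0, 0],
    [0, 0, 0, 0],
    [0, 0, 0, 0],
    [0, 0, 0, 0],
    [0, 0, 0, 0],
    [0, 0, 0, 0]
  ]
}}

```text
t: 12.52
ee_pos: [640.6, -52.5, 194.7]
tool_rot: [1.0, 0.021, 0.001, 0.0]
wrist_force: [-3.4, 0.8, 13.7]
opening: 0.9
grip_force: 7.3
```

Emit:
{"op": "carry_out", "data": {
  "commands": [
    [0, 0, 0, 0],
    [0, 0, 0, 0],
    [0, 0, 0, 0],
    [0, 0, 0, 0],
    [0, 0, 0, 0],
    [0, 0, 0, 0]
  ]
}}

```text
t: 13.02
ee_pos: [640.6, -52.5, 194.7]
tool_rot: [1.0, 0.021, 0.001, 0.0]
wrist_force: [-4.1, 0.3, 14.6]
opening: 0.8
grip_force: 7.3
```

Emit:
{"op": "carry_out", "data": {
  "commands": [
    [0, 0, 0.04, 0],
    [0, 0, 0.04, 0],
    [0, 0, 0.04, 0],
    [0, 0, 0.04, 0],
    [0, 0, 0.04, 0],
    [0, 0, 0.04, 0],
    [0, 0, 0.04, 0]
  ]
}}

```text
t: 13.6
ee_pos: [640.6, -52.5, 194.4]
tool_rot: [1.0, 0.021, 0.001, 0.0]
wrist_force: [-3.9, 0.3, 15.7]
opening: 0.5
grip_force: 7.6
```

Emit:
{"op": "carry_out", "data": {
  "commands": [
    [0, 0, 0, 0],
    [0, 0, 0, 0],
    [0, 0, 0, 0],
    [0, 0, 0, 0],
    [0, 0, 0, 0],
    [0, 0, 0, 0],
    [0, 0, 0, 0],
    [0, 0, 0, 0],
    [0, 0, 0, 0],
    [0, 0, 0, 0]
  ]
}}

```text
t: 14.43
ee_pos: [640.7, -52.5, 194.4]
tool_rot: [1.0, 0.021, 0.001, 0.0]
wrist_force: [-3.9, 0.4, 15.6]
opening: 0.6
grip_force: 7.6
```

Emit:
{"op": "carry_out", "data": {
  "commands": [
    [0, 0, -0.3, 0],
    [0, 0, -0.8, 0],
    [0, 0, -1.2, 0],
    [0, 0, -1.6, 0],
    [0, 0, -2, 0],
    [0, 0, -4, 0],
    [0, 0, -7, 0],
    [0, 0, -10, 0],
    [0, 0, -12, 0],
    [-4, 0, -14, 0],
    [-8, 0, -14, 0],
    [-12, 0, -14, 0],
    [-16, 0, -14, 0],
    [-16, 0, -14, 0],
    [-16, 0, -14, 0]
  ]
}}

```text
t: 15.68
ee_pos: [477.9, -58.9, 332.1]
tool_rot: [1.0, 0.021, -0.001, -0.0]
wrist_force: [0.3, 0.7, 1.0]
opening: 0.5
grip_force: 0.0
```

```bash
python3 look.py after; python3 - <<'E'
from h import *
s=load('side')['image'];t=load('top')['image']
b=cv2.resize(s[165:220,345:400],(500,500),interpolation=2); a=cv2.resize(t[95:165,290:330],(286,500),interpolation=2)
save('after2',np.hstack([a,b]))
E
```

```text
{'t': np.float64(15.68), 'ee_pos': array([477.88, -58.92, 332.12]), 'wrist_force': array([0.34, 0.66, 1.01]), 'opening': np.float64(0.47)}
```

View pics/after2.png

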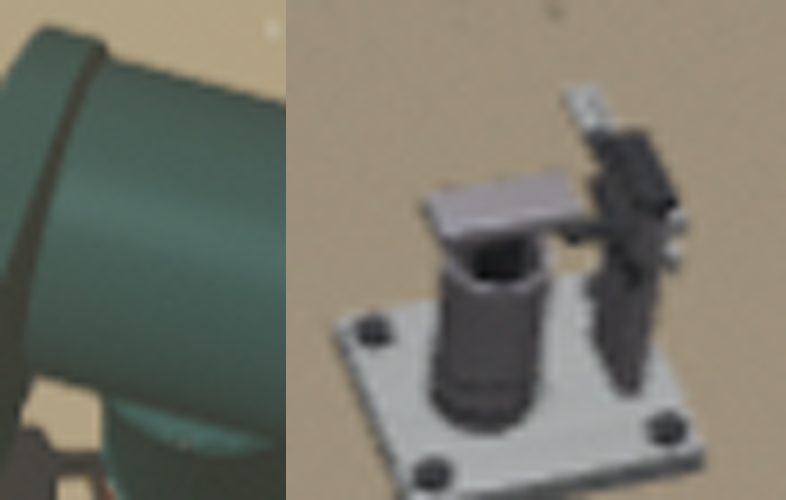

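Emit:
{"op": "carry_out", "data": {
  "commands": [
    [-19.6, 38.3, 0, 0],
    [-19.6, 38.3, 0, 0],
    [-19.6, 38.3, 0, 0],
    [-19.6, 38.3, 0, 0],
    [-19.6, 38.3, 0, 0],
    [-19.6, 38.3, 0, 0],
    [-19.6, 38.3, 0, 0],
    [-19.6, 38.3, 0, 0],
    [-19.6, 38.3, 0, 0],
    [-19.6, 38.3, 0, 0],
    [-19.6, 38.3, 0, 0],
    [-19.6, 38.3, 0, 0],
    [-19.6, 38.3, 0, 0],
    [-19.6, 38.3, 0, 0]
  ],
  "gripper": 8.5
}}

```text
t: 16.95
ee_pos: [301.8, -449.5, 332.1]
tool_rot: [1.0, 0.022, 0.0, -0.001]
wrist_force: [0.1, -0.0, 0.1]
opening: 84.6
grip_force: 0.0
```

```bash
python3 - <<'E'
from h import *
print(bot.tip_extent, observe()['ee_pos'])
for n in('top','side'):
    D=[];I=[]
    for _ in range(12):
        c=cams.camera(n); D.append(np.where(c['depth']>0,c['depth'],np.nan)); I.append(c['image'].astype(float))
    c['depth']=np.nan_to_num(np.nanmean(D,0)); c['image']=np.mean(I,0).round().astype(np.uint8)
    np.savez(f'/tmp/{n}.npz',**{k:np.array(v) for k,v in c.items()})
    print(n,'depth noise',np.nanmedian(np.nanstd(D,0)))
t=load('top');P=cloud(t);s=load('side');S=cloud(s)
print(t['image'][112:124,292:328].mean(-1).astype(int))
print(P[112:124,292:328,2].round(0))
ys,xs=np.where((S[...,2]>90)&(abs(S[...,0]-700)<40)&(abs(S[...,1]+0)<110)); print(ys.min(),ys.max(),xs.min(),xs.max())
save('ptr',np.hstack([cv2.resize(t['image'][108:150,290:330],(380,400),interpolation=2),cv2.resize(s['image'][170:200,370:400],(400,400),interpolation=2)]))
E
```

```text
80.0 [ 301.83797841 -449.51940008  332.06997682]
top depth noise 3.1866527
side depth noise 4.5606437
[[159 159 159 159 159 159 159 159 159 159 159 159 159 159 159 159 159 159
  159 159 159 127 105 103 103 104 100  94  94  94  95  93  92  93  93 105]
 [159 159 159 159 159 159 159 159 159 159 159 159 159 159 159 159 159 159
  159 159 159 117  95  93  93  93  93  92  93  93  93  93  93  94  93 108]
 [159 159 159 161 161 161 163 163 164 164 163 164 164 165 165 165 165 165
  165 167 167 123  97  94  94  94  94  94  94  94  94  94  94  94  94 111]
 [159 159 161 168 170 170 172 165 164 164 164 164 159 160 160 160 160 160
  159 157 156 118  96  94  95  95  95  95  95  95  97  97  96  96  95 103]
 [159 159 162 174 176 164 162 158 157 157 157 145 127 123 123 123 123 123
  122 110 109  93  87  87  87  87  87  88  89  90  91  92  91  90  92 100]
 [159 159 163 174 176 160 156 164 165 165 166 125  98  94  93  93  94  93
   93  93  94  88  84  84  82  82  82  84  86  86  84  83  83  81  89 123]
 [159 159 161 175 177 177 177 177 177 177 177 129  98  94  94  94  94  94
   93  93  93  93  91  92  93 
[... 2351 characters left out ...]
0.  99.
  100.  98.  -1.   0.   1. 103. 103. 104. 103. 102. 103. 102. 102. 102.
  102. 103. 103. 104. 101. 101. 104. 102.]
 [ -1.  -2.  -1.   0.  -3.  -2.  -0.  -1.  -2.  -1.  -2.  -2.   1.  -0.
   -2.  -1.  -0.   0.  -1. 103. 104. 104. 102. 103. 104. 102. 103. 103.
  102. 102. 103. 102. 101. 101.  99. 100.]
 [  0.  -2.  -1.  -2.  -1.  -0.  -1.   1.  -2.  -1.  -1.  -0.  15.  13.
   15.  13.  13.  14.  13.  97.  95.  95.  96.  95.  96.  93.  94. 102.
  104. 102.  78.  80.  79.  80.  77.  14.]
 [ -2.  -0.  -3.  -1.  -1.  -1.  -2.  -2.  -0.  -1.  -0.  -1.  14.  13.
   15.  17.  16.  16.  13.  15.  13.  12.  72.  72.  72.  71.  71. 102.
  101. 103.  70.  69.  70.  68.  69.  12.]]
174 195 373 388
```

View pics/ptr.png

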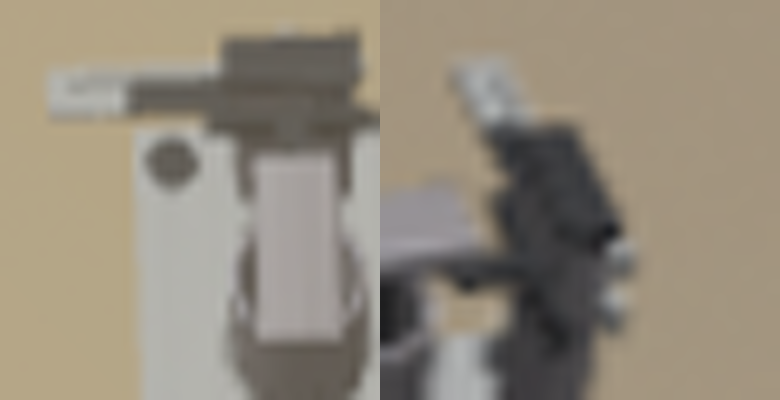

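The pointer blade (top-crop left part, about (165,97)) and the mark blade (about (85,97)) look nearly level. I'll average more depth frames.

```bash
python3 - <<'E'
from h import *
D=[]
for _ in range(60):
    c=cams.camera('top'); D.append(np.where(c['depth']>0,c['depth'],np.nan))
c['depth']=np.nan_to_num(np.nanmean(D,0)); np.savez('/tmp/top.npz',**{k:np.array(v) for k,v in c.items()})
P=cloud(c)
print(P[115:121,293:314,2].round(1))
m=P[117:119,296:302].reshape(-1,3);p=P[117:119,305:311].reshape(-1,3)
print('mark',m.mean(0),m[:,2].std()/len(m)**.5,'ptr',p.mean(0),p[:,2].std()/len(p)**.5)
# column, plate references
print('col',np.nanmean(P[113:115,316:325,2]),'tab-end',P[120:124,319:322,2].round(1))
g=P[132:140,318:324]; print('bar top',g.reshape(-1,3).mean(0))
E
```

```text
[[-1.200e+00 -7.000e-01 -1.100e+00 -1.700e+00 -1.100e+00 -9.000e-01
  -1.100e+00 -1.300e+00 -1.100e+00  1.013e+02  1.021e+02  1.012e+02
   1.022e+02  1.019e+02  1.016e+02  1.019e+02  1.019e+02  1.014e+02
   1.013e+02  1.021e+02  1.329e+02]
 [-9.000e-01 -8.000e-01  1.017e+02  1.013e+02  1.019e+02  1.012e+02
   1.015e+02  1.016e+02  1.008e+02  1.013e+02  1.018e+02  1.016e+02
   1.008e+02  1.014e+02  1.019e+02  1.011e+02  1.011e+02  1.006e+02
   1.009e+02  9.960e+01  1.332e+02]
 [-1.300e+00  1.000e-01  1.027e+02  1.027e+02  1.027e+02  1.021e+02
   1.028e+02  1.030e+02  1.024e+02  1.022e+02  1.032e+02  1.033e+02
   1.033e+02  1.026e+02  1.031e+02  1.032e+02  1.033e+02  1.031e+02
   1.026e+02  1.035e+02  1.312e+02]
 [-5.000e-01 -1.400e+00  1.031e+02  1.026e+02  1.026e+02  1.024e+02
   1.021e+02  1.023e+02  1.027e+02  1.029e+02  1.033e+02  1.030e+02
   1.026e+02  1.031e+02  1.027e+02  1.033e+02  1.037e+02  1.030e+02
   1.033e+02  1.033e+02  1.030e+02]
 [-1.300e+00 -9.000e-01  1.033e+02  1.027e+02  1.038e+02  1.025e+02
   1.027e+02  1.023e+02  1.026e+02  1.029e+02  1.032e+02  1.035e+02
   1.031e+02  1.032e+02  1.032e+02  1.028e+02  1.028e+02  1.029e+02
   1.033e+02  1.032e+02  1.027e+02]
 [-1.100e+00 -4.000e-01  1.027e+02  1.022e+02  1.029e+02  1.024e+02
   1.020e+02  1.020e+02  1.017e+02  1.014e+02  1.005e+02  1.005e+02
   9.950e+01  9.890e+01  9.900e+01 -1.100e+00 -0.000e+00 -1.100e+00
   1.028e+02  1.029e+02  1.035e+02]]
mark [698.62134329  16.55877481 102.52994751] 0.07554145465623968 ptr [698.53790228 -11.13139124 103.09491897] 0.09039820966735646
col 133.12459263731023 tab-end [[103.4 102.6 103.6]
 [103.6 103.3 102.8]
 [102.2 102.7 103.6]
 [102.6 103.1 102.8]]
bar top [633.30192933 -51.87148121 127.10534676]
```

```bash
python3 plan.py 300.7 -449.8 332.4 -87.53 640.4 -52.3 260.4 -87.53;  python3 plan.py 640.4 -52.3 149.4 -87.53 583.7 -292.5 240 -87.53; python3 - <<'E'
from h import *
t=load('top');im=t['image'];hsv=cv2.cvtColor(im,cv2.COLOR_RGB2HSV);P=cloud(t)
for n in ('top','side'):
    t=load(n);hsv=cv2.cvtColor(t['image'],cv2.COLOR_RGB2HSV);P=cloud(t)
    m=((cv2.inRange(hsv,(0,100,30),(20,255,200))>0)&(np.hypot(P[...,0]-584,P[...,1]+293)<110)).astype(np.uint8)
    c=max(cv2.findContours(m,0,1)[0],key=cv2.contourArea).reshape(-1,2)
    print(n,cv2.minAreaRect(plane(t,c,14)[:,:2].astype(np.float32)))
E
```

```text
[ 35.6515 -38.2491   7.2     -0.    ]
[-6.6999 23.7533 -9.06   -0.    ]
top ((583.6538696289062, -293.6569519042969), (128.88841247558594, 129.56285095214844), 9.931461334228516)
side ((583.1412963867188, -298.55804443359375), (128.6065673828125, 131.30471801757812), 9.806005477905273)
```

Emit:
{"op": "carry_out", "data": {
  "commands": [
    [32.2, -41.2, 0, 0],
    [32.2, -41.2, 0, 0],
    [32.2, -41.2, 0, 0],
    [32.2, -41.2, 0, 0],
    [32.2, -41.2, 0, 0],
    [32.2, -41.2, 0, 0],
    [32.2, -41.2, 0, 0],
    [32.2, -41.2, 0, 0],
    [32.2, -41.2, 0, 0],
    [32.2, -41.2, 0, 0],
    [32.2, -41.2, 0, 0],
    [32.2, -41.2, 0, 0],
    [32.2, -41.2, 0, 0],
    [32.2, -41.2, 0, 0],
    [32.2, -41.2, 0, 0],
    [32.2, -41.2, 0, 0]
  ]
}}

```text
t: 22.48
ee_pos: [604.4, -25.4, 332.2]
tool_rot: [1.0, 0.022, -0.001, 0.0]
wrist_force: [-0.1, -0.2, 0.9]
opening: 85.1
grip_force: 0.0
```

Emit:
{"op": "carry_out", "data": {
  "commands": [
    [3.45, 2.95, 0, 0],
    [3.45, 2.95, 0, 0],
    [3.45, 2.95, 2, 0],
    [3.45, 2.95, 5, 0],
    [3.45, 2.95, 7.2, 0],
    [3.45, 2.95, 7.2, 0],
    [3.45, 2.95, 7.2, 0],
    [3.45, 2.95, 7.2, 0]
  ]
}}

```text
t: 23.15
ee_pos: [641.1, -54.0, 261.9]
tool_rot: [1.0, 0.021, 0.001, 0.0]
wrist_force: [1.0, -0.8, 0.4]
opening: 84.9
grip_force: 0.0
```

Emit:
{"op": "carry_out", "data": {
  "commands": [
    [0, 0, 3, 0],
    [0, 0, 6, 0],
    [0, 0, 9, 0],
    [0, 0, 10.5, 0],
    [0, 0, 11, 0],
    [0, 0, 11, 0],
    [0, 0, 11, 0]
  ]
}}

```text
t: 23.73
ee_pos: [642.1, -53.3, 152.4]
tool_rot: [1.0, 0.021, 0.002, 0.0]
wrist_force: [0.2, 0.0, 0.2]
opening: 85.4
grip_force: 0.0
```

Emit:
{"op": "carry_out", "data": {
  "commands": [
    [0, 0, 0, 0],
    [0, 0, 0, 0],
    [0, 0, 0, 0],
    [0, 0, 0, 0],
    [0, 0, 0, 0],
    [0, 0, 0, 0],
    [0, 0, 0, 0],
    [0, 0, 0, 0]
  ],
  "gripper": 3.8,
  "squeeze": 25
}}

```text
t: 24.4
ee_pos: [640.8, -52.7, 150.6]
tool_rot: [1.0, 0.021, 0.0, -0.0]
wrist_force: [-0.8, 1.8, 2.7]
opening: 46.4
grip_force: 25.0
```

Emit:
{"op": "carry_out", "data": {
  "commands": [
    [0, 0, -1, 0],
    [0, 0, -2.5, 0],
    [0, 0, -5, 0],
    [0, 0, -8, 0],
    [0, 0, -11, 0],
    [-3, 0, -11, 0],
    [-6.74, 2, -11, 0],
    [-6.74, 5, -11, 0],
    [-6.74, 9, -11, 0],
    [-6.74, 13, -11, 0],
    [-6.74, 17, -11, 0],
    [-6.74, 20, -11, 0],
    [-6.74, 22.5, -11, 0],
    [-6.74, 24, -11, 0],
    [-6.74, 24, -11, 0],
    [-6.74, 24, -11, 0]
  ]
}}

```text
t: 25.73
ee_pos: [583.1, -295.4, 259.9]
tool_rot: [1.0, 0.021, -0.001, -0.001]
wrist_force: [-0.0, -0.2, -4.5]
opening: 46.1
grip_force: 25.0
```

Emit:
{"op": "carry_out", "data": {
  "commands": [
    [0, 0, 3, 0],
    [0, 0, 6, 0],
    [0, 0, 8, 0],
    [0, 0, 9, 0],
    [0, 0, 9.7, 0],
    [0, 0, 10, 0],
    [0, 0, 10.1, 0],
    [0, 0, 10.1, 0]
  ]
}}

```text
t: 26.4
ee_pos: [584.4, -295.6, 160.6]
tool_rot: [1.0, 0.022, 0.001, 0.001]
wrist_force: [-0.0, -0.0, -4.4]
opening: 46.2
grip_force: 25.0
```

Emit:
{"op": "carry_out", "data": {
  "commands": [
    [0, 0, 0.1, 0],
    [0, 0, 0.2, 0],
    [0, 0, 0.25, 0],
    [0, 0, 0.25, 0],
    [0, 0, 0.25, 0]
  ]
}}

```text
t: 26.82
ee_pos: [583.7, -295.7, 157.2]
tool_rot: [1.0, 0.021, 0.0, 0.0]
wrist_force: [0.2, -0.4, -5.0]
opening: 46.0
grip_force: 25.0
```

Emit:
{"op": "carry_out", "data": {
  "commands": [
    [0, 0, 0.05, 0],
    [0, 0, 0.1, 0],
    [0, 0, 0.1, 0],
    [0, 0, 0.1, 0]
  ]
}}

```text
t: 27.15
ee_pos: [583.8, -295.7, 156.7]
tool_rot: [1.0, 0.021, 0.0, 0.0]
wrist_force: [-2.0, 0.6, 4.0]
opening: 46.2
grip_force: 25.0
```

Contact with the board. Release and retreat.

Emit:
{"op": "carry_out", "data": {
  "commands": [
    [0, 0, 0, 0],
    [0, 0, 0, 0],
    [0, 0, 0, 0],
    [0, 0, 0, 0],
    [0, 0, 0, 0],
    [0, 0, 0, 0],
    [0, 0, -2, 0],
    [0, 0, -5, 0],
    [0, 0, -8, 0],
    [0, 0, -12, 0],
    [0, 0, -16, 0],
    [-4, 0, -17, 0],
    [-8, -4, -17, 0],
    [-12, -8, -17, 0],
    [-16, -12, -17, 0],
    [-16, -16, -17, 0],
    [-16, -20, -17, 0],
    [-16, -20, -17, 0],
    [-16, -20, -17, 0],
    [-16, -20, -17, 0]
  ],
  "gripper": 8
}}

```text
t: 28.82
ee_pos: [414.8, -101.3, 326.3]
tool_rot: [1.0, 0.023, 0.0, 0.0]
wrist_force: [-0.0, -1.0, 0.9]
opening: 80.1
grip_force: 0.0
```

```bash
python3 - <<'E'
from h import *
t=grab('top');s=grab('side')
P=cloud(s); n=(np.hypot(P[...,0]-583,P[...,1]+295)<50)&(P[...,2]>110)&(P[...,2]<170); print(n.sum(),np.nanmedian(P[n],axis=0))
save('final',np.hstack([cv2.resize(t['image'][100:220,290:430],(400,343)),cv2.resize(s['image'][160:290,310:430],(400,343))]))
E
```

```text
146 [ 580.07388428 -300.17719418  132.4903086 ]
```

View pics/final.png

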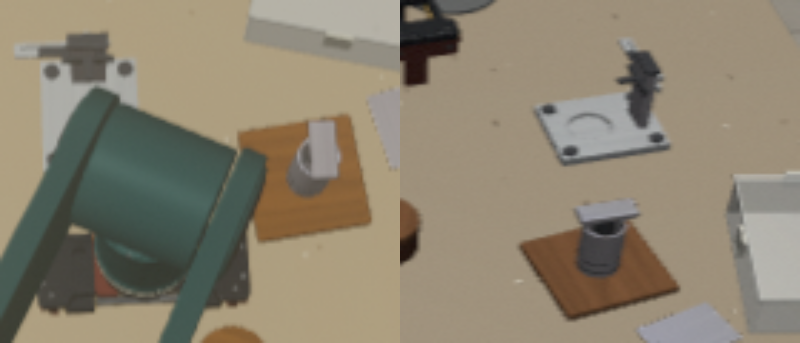

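The grinder stands upright in the middle of the middle-sized board (side crop about (600,245)). The robot is clear of everything and the tester is empty.

```bash
python3 -c "
from plant import ticket
print(ticket.hand_in())"
```

```text
the job is handed in; nothing more can be done
None
```

The job is handed in, with no verdict returned: the grinder was seated and its button pressed at about 15 N for over a second; the pointer stayed about 0.6 mm above the mark (inside the 2 mm band where either place counts), so I took the spring as good and stood the grinder upright on the middle of the 130 mm board.

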